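# Tip a gauge case out of the rack and issue it

### The job

Five grey gauge cases stand packed side by side in the rack. Take out the one with the round badge: tip its top forward towards the robot until it leans by itself on the rack's front rest bar and let go, then pull it free and stand it upright in the shallow steel tray, setting it down gently. Leave the other four cases standing in their places.

Things in the scene. Friction and masses are not known exactly. Their poses are not given: they have to be found in the camera images.
- gauge_case: The wanted case: grey rigid box 90 (x) x 40 (y) x 150 mm (z), ~0.45 kg, flat round badge 28 mm across on top and front. Origin: centre of underside, z to its top, -x its front. In one of 3 middle places, 1.5 mm from its neighbours. Tipped forward it balances at 31 deg; beyond that it drops onto the bar and rests at about 39 deg, its top clear of the row, to be gripped across the 40 mm.
- case_b: A look-alike neighbour: same case and size as gauge_case (90 x 40 x 150 mm, same origin and axes), but its top and front carry an oblong metal badge 60 x 12 mm. Stays standing in the rack.
- case_c: A look-alike neighbour: same case and size as gauge_case (90 x 40 x 150 mm, same origin and axes), but its top and front carry an oblong metal badge 60 x 12 mm. Stays standing in the rack.
- case_end_l: A look-alike neighbour: same case and size as gauge_case (90 x 40 x 150 mm, same origin and axes), but its top and front carry an oblong metal badge 60 x 12 mm. Stays standing in the rack. At the left (+y of the rack) end of the row.
- case_end_r: A look-alike neighbour: same case and size as gauge_case (90 x 40 x 150 mm, same origin and axes), but its top and front carry an oblong metal badge 60 x 12 mm. Stays standing in the rack. At the right (-y of the rack) end of the row.
- rack: Fixed dark steel rack. Origin: centre of its underside on the table, under the row's centre; row along y, open front -x. Floor 12 mm up; case fronts at x = -45, backs at +45 mm. Toe lip in front of the feet, 4 mm above the floor. Back stop (x 46.5 to 52.5) reaches only 60 mm above the table, open space behind it. End cheeks 100 mm high, 221 mm over both; rods at both ends carry the rest bar.
- rest_bar (a point): Middle of the rest bar, a fixed round steel bar 10 mm in diameter along the rack's y, 215 mm long, 86 mm in front of the rack's origin and 58 mm above the table.
- tray: Fixed shallow steel tray, outside 166 (x) x 120 (y) x 18 mm high, walls and floor 4 mm thick; on the table to the left or right of the rack. Origin: centre of its underside. The case stands in it with room to spare, its x along the tray's x.
- flange_stack: Bystander: fixed stack of five turned steel flanges, 94 mm across, 80 mm high, on the other side of the rack from the tray. Origin: centre of its underside.
Things that resemble listed ones, but are neither listed nor needed, are in the scene too. Leave any orange or pink look-alike of the gauge_case alone.

How it is judged:
By the outcome, as a careful person would: the job done as asked, in the order asked, and still so for the second after the job is handed in, with the robot touching nothing.
It also fails if it takes over 67 s, if anything falls off the work surface, if the arm or the gripper's body presses on something with over 40 N, if the wrist force passes 120 N, or if a joint passes its speed limit or range.

### The arm

A 6-joint arm with a two-finger parallel gripper is mounted at the origin on the work surface. World frame = base frame: x ahead of the robot, y to its left, z up, the work surface at z = 0. Lengths are in mm, angles in rad, forces in N, time in s.
With the tool pointing down it reaches from about 350 to 875 mm from the base axis. Payload 4.2 kg.
Tool frame: the origin (TCP) lies midway between the tips of the shut fingers; the grasp point (between the pads) lies 19 mm behind it; x points along the fingers, y is the direction in which the jaws open and shut, and the axes are right-handed (so a half turn about x gives the same grasp; the last joint's range is limited). The gripper opens to 85 mm and grips with 20 to 120 N. Pads are 22 mm wide; open, the fingers measure 114 mm over their backs; the gripper's body (76 mm by 85 mm) begins 54 mm behind the grasp point. The pads swing forward as they close: fully open they stand 13 mm farther back than shut.
Start: joints at [1.517, 0.385, 0.008, 0, -1.194, -0.259], TCP at [192.295, 594.661, 231.312] pointing down, gripper open.
Joint ranges: [-3.14, 3.14], [-1.21, 2.06], [-1.07, 1.41], [-3.16, 2.05], [-2.99, -0.16], [-3.1, 3.1]. Speed limits (rad/s): [2.79, 2.79, 3.14, 3.14, 3.14, 3.14].

### API

Orientations are given as a unit quaternion [x, y, z, w].
In Python, from bench import readout, imaging, arm gives the robot as it stands.
- The arm moves only by the tool arm_command, never from a script. Its argument "increments" is a list of rows, each a list of 3 entries, a list of its own where there are three numbers: the turn, a rotation vector about the world's x, y, z in degrees, then the shift along the world's x, y, z in mm, then the closure, from 0 (fully open) to 1 (shut). In form: [[[ax, ay, az], [tx, ty, tz], fingers], ...]. A call has exactly 5 rows; each row is the pose to reach, as a shift and turn from the pose measured when the call began; what a row does not reach only later rows make up. A row lasts 1/10 s, in which the tool goes at most 50 mm and 8.59 degrees, less where a joint would pass 70% of its speed; a pose out of reach is approached as far as the arm can. A call with a gripper value outside its range is refused whole. The fingers move at their own pace and stop on an object; the grip force is fixed at half the most. Time passes only in rows, so rows that repeat a pose let the fingers close, or fill a call up. It gives the time, the measured TCP pose, the force and the opening at its end, in the units of the state.
- readout.read_state(): the state, without advancing time (a new reading comes with each control period).
- imaging.get_image(name): name is "scene" or "top" or "wrist"; returns (picture, depth): 384x512x3 uint8, blue, green, red; 384x512 float32, mm along the optical axis (not along the pixel's ray), 0 where there is no reading.
- imaging.camera_info(name): a dict with "vfov" (degrees; the focal length in pixels is half the picture's height over the tangent of half this angle, whatever the lens; pixels are square), "cx", "cy" (the principal point, pixels), "eye" and "rotation" of the camera in the world; the wrist camera has in their place "T_tool_cam" (4x4, takes a point from camera to tool coordinates, whose origin is the TCP and whose axes are the tool frame's). Camera axes: x right, y down, z forward; pixel columns grow to the right and rows downward; lengths in mm; the calibration is good to about 2 mm. The wrist camera is an equidistant fisheye: a pixel r from the principal point sees the ray r / f radians off the axis. A picture is of the moment at which its call begins: read the wrist's pose just before it. camera_info takes no time and is no camera call.
- arm.job_done(): hands the job in, once; it reports no verdict.
The state is a dict: "clock": time; "joints": joint angles; "joint_vel": joint speeds; "joint_efforts": joint torques, N m; "position": TCP position; "ee_rot": TCP orientation; "contact_force": force on the tool from outside, world axes, zero at the start; "wrist_torque": the same for the moment, N m; "gripper_width": finger opening in mm.
Only numpy, scipy, OpenCV 4.12 (cv2) and the standard library are available. Lean on these libraries where they do the work, as an engineer would, in place of code of your own. Each camera call takes 0.05 s, during which the arm holds its last target. There are 200 camera calls.

## Working session

There is one attempt and no reset: what is moved stays moved. The work goes in short steps, Python scripts to look and compute and a tool call to move; the robot and the scene stay as the last step left them, time stands still between calls to the robot, and variables do not carry over. Pictures are saved under pics/ and viewed, about 8 in all and at most 12, crops included, and the job is handed in when it is done.

Besides the shell and the picture viewer there is one more tool, called after "Request:" in YAML: its name, and indented under it one key for each argument. arm_command: Moves the arm, as the interface text tells. Its arguments: {"type":"object","properties":{"increments":{"type":"array","items":{"type":"array"}}},"required":["increments"]}

```bash
ls; mkdir -p pics; python3 - <<'E'
from bench import readout, imaging, arm
import cv2, numpy as np
s=readout.read_state(); print(s)
for n in ("scene","top","wrist"):
    p,d=imaging.get_image(n); np.savez(f"{n}0.npz",p=p,d=d)
    cv2.imwrite(f"pics/{n}0.png",p); print(n,imaging.camera_info(n))
a=np.hstack([cv2.imread("pics/scene0.png")[:, :],cv2.imread("pics/top0.png")])
cv2.imwrite("pics/a0.png",np.vstack([cv2.imread("pics/scene0.png"),cv2.imread("pics/top0.png")])[:, :])
E
```

```text
pics
{'clock': 0.0, 'joints': array([ 1.51658501e+00,  3.85536803e-01,  6.60523937e-03, -5.31837970e-04,
       -1.19396761e+00, -2.58567976e-01]), 'joint_vel': array([ 0.00035985,  0.00044748,  0.00063656,  0.00041035, -0.00083788,
        0.00127652]), 'joint_efforts': array([ 5.36576181e-05, -3.92294669e+01,  1.88399345e+01,  4.18605968e+00,
       -4.62297321e-03,  7.79626902e-06]), 'position': array([192.12710159, 594.11704624, 230.22056401]), 'ee_rot': array([-0.69836804,  0.11095984,  0.69856409,  0.109445  ]), 'contact_force': array([-0.04656214,  0.3763831 ,  0.78366213]), 'wrist_torque': array([-0.02366346, -0.04155567,  0.00976559]), 'gripper_width': 85.73044505238283}
scene {'vfov': 51.80353189849939, 'cx': 261.3950361691059, 'cy': 194.7210545654288, 'eye': array([ 51.38201676, 130.2426886 , 735.56664604]), 'rotation': array([-0.58328276,  0.74589401, -0.25823533,  0.19167123])}
top {'vfov': 51.31738475953716, 'cx': 256.8294239806544, 'cy': 195.47181395398417, 'eye': array([429.24831771,   2.00392271, 897.68605774]), 'rotation': array([ 0.70494616, -0.70463058,  0.06445531, -0.04890986])}
wrist {'vfov': 65.70646984690485, 'cx': 256.03179377036776, 'cy': 193.4044520498214, 'T_tool_cam': array([[ 8.27635851e-04, -2.67004096e-01,  9.63695039e-01,
        -1.42230698e+02],
       [ 9.99999503e-01,  7.57253558e-04, -6.49007842e-04,
         4.20786386e-01],
       [-5.56473744e-04,  9.63695097e-01,  2.67004590e-01,
        -6.69519833e+01],
       [ 0.00000000e+00,  0.00000000e+00,  0.00000000e+00,
         1.00000000e+00]])}
```

View pics/top0.png

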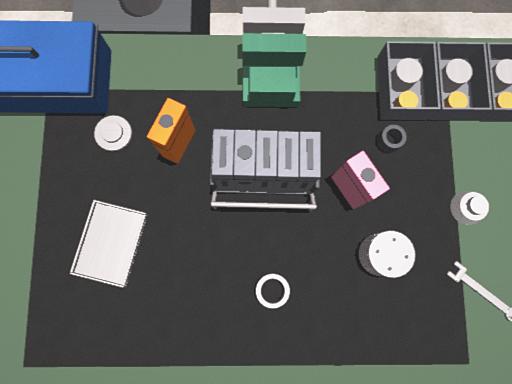

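View pics/scene0.png

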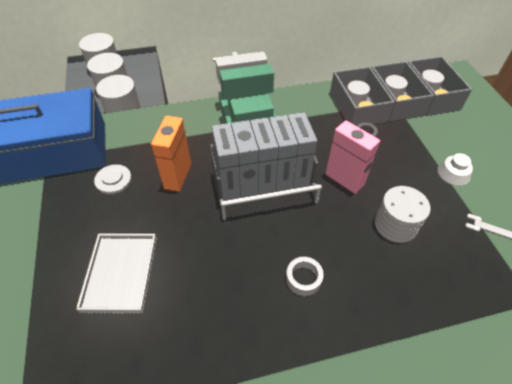

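The row runs along the top view's columns 212–320 (row ~155). The round badge is on the second case from the left at (245,153). The tray is at (108,243), the orange look-alike at (170,130), the pink one at (360,180) and the flange stack at (388,254). Next I measure these.

```bash
cat > h.py <<'E'
import numpy as np, cv2
from scipy.spatial.transform import Rotation as R
from bench import readout, imaging
def world(n,d,ci,uv=None):
    f=192/np.tan(np.radians(ci["vfov"]/2)); v,u=np.mgrid[:384,:512]
    P=np.dstack([(u-ci["cx"])/f*d,(v-ci["cy"])/f*d,d])
    return P@R.from_quat(ci["rotation"]).as_matrix().T+ci["eye"]
def rect(P):
    (c,s,a)=cv2.minAreaRect(P[:,:2].astype(np.float32)); return np.round(c,1),np.round(s,1),round(a,2)
E
python3 - <<'E'
from h import *
for n in ("top","scene"):
    z=np.load(n+"0.npz"); p,d=z["p"],z["d"]; W=world(n,d,imaging.camera_info(n))
    np.save(n+"W.npy",W); Z=W[...,2]; hsv=cv2.cvtColor(p,cv2.COLOR_BGR2HSV)
    print(n,"table z",np.median(Z[300:340,150:230]))
    def comp(m,name,amin=40):
        k,l,st,ce=cv2.connectedComponentsWithStats(m.astype(np.uint8))
        for i in range(1,k):
            if st[i,4]>amin:
                q=W[l==i]; print(name,st[i,:5],rect(q),"z",np.median(q[:,2]).round(1))
    ok=d>0
    X,Y=W[...,0],W[...,1]
    row=ok&(Z>152)&(Z<172)&(hsv[...,1]<80)&(abs(Y)<200)&(X>350)&(X<700)
    comp(row,"rowtop",100)
    dark=row&(hsv[...,2]<135); comp(dark,"badge",25)
    comp(ok&(hsv[...,1]<60)&(hsv[...,2]>130)&(Z>-5)&(Z<25)&(Y>220)&(X<550),"tray",200)
    comp(ok&(Z>50)&(Z<75)&(hsv[...,2]>140)&(hsv[...,1]<60)&(abs(Y)<200)&(X<560),"bar",30)
    comp(ok&(Z>25)&(X>560)&(abs(Y)<150)&(hsv[...,1]>80),"green",100)
    comp(ok&(Z>70)&(Z<92)&(hsv[...,1]<60)&(Y<-180)&(X<500),"flange",200)
E
```

```text
top table z -0.24252984261909205
rowtop [ 211  129  109   50 4890] (array([631.3, -31.2]), array([205.4,  91.5]), 88.91) z 160.8
badge [299 131   2  27  27] (array([649.4, -95.3]), array([ 2.2, 52.9]), 86.46) z 159.0
badge [277 144   3  34  36] (array([618. , -53.2]), array([65.4,  4.1]), 2.71) z 157.4
badge [299 159  21  20  42] (array([ 593. , -105.1]), array([51.1, 25. ]), 47.02) z 158.8
badge [230 167  46  10  62] (array([595.8,  -6.5]), array([85. , 18.6]), 88.74) z 157.6
tray [  70  205   76   82 4111] (array([467.7, 307.2]), array([121., 167.]), 75.87) z 3.2
tray [   0  206  145  178 7114] (array([362.5, 388.3]), array([406. , 301.4]), 5.63) z -1.0
bar [211 199 105  10 454] (array([548.3, -30. ]), array([220.5,  16.7]), 88.94) z 61.5
green [ 242   33   64   70 3415] (array([837.9, -49.7]), array([129.8, 102.2]), 89.76) z 85.4
green [172 101  22  46 626] (array([708.7, 148. ]), array([25.3, 56.4]), 66.35) z 117.3
flange [ 368  231   47   46 1682] (array([ 442.7, -290.4]), array([93.8, 91.3]), 89.99) z 78.2
scene table z 0.32920897096744284
rowtop [ 212  112  105   47 3242] (arr
[... 603 characters left out ...]
  20   6  53] (array([591.5,  53.6]), array([38.4,  5.2]), 84.17) z 156.5
tray [  76  233   80   78 4536] (array([476.1, 310.6]), array([130.7, 177.6]), 76.01) z 3.9
tray [   0  257   35  127 3515] (array([425.2, 503.6]), array([253.7,  66.8]), 3.34) z -0.3
bar [221 184 101  22 432] (array([546.9, -29.2]), array([ 17.8, 221.6]), 1.07) z 61.9
green [221  65  52  16 470] (array([869.4, -47.7]), array([ 40.1, 127.2]), 0.18) z 144.8
green [230  94  43  21 624] (array([820.3, -47.7]), array([62.6, 98.4]), 0.5) z 84.8
green [172 117  18  57 524] (array([710.2, 140.5]), array([22.3, 58.4]), 83.65) z 106.3
flange [ 383  186   47   39 1391] (array([ 444.9, -290.4]), array([93.2, 94.4]), 15.19) z 79.0
```

```bash
python3 - <<'E'
from h import *
s=readout.read_state(); M=R.from_quat(s["ee_rot"]).as_matrix(); print(M.round(3))
yw=np.degrees(np.arctan2(M[1,1],M[0,1])); print("tool y yaw",yw, "j1",np.degrees(1.5166),"j6",np.degrees(-.2586))
for t in (88.8,-91.2):
    D=np.column_stack([[0,0,-1],[np.cos(np.radians(t)),np.sin(np.radians(t)),0],[0,0,0]]); D[:,2]=np.cross(D[:,0],D[:,1])
    print(t,R.from_matrix(D@M.T).as_rotvec(degrees=True).round(2), D[:,2].round(2))
E
```

```text
[[-0.    -0.308 -0.951]
 [-0.002 -0.951  0.308]
 [-1.     0.002 -0.   ]]
tool y yaw -107.92974378228466 j1 86.89477920954064 j6 -14.816688582083088
88.8 [-1.0000e-02 -1.4000e-01 -1.6327e+02] [ 1.   -0.02  0.  ]
-91.2 [ 1.000e-01 -1.000e-02  1.673e+01] [-1.    0.02  0.  ]
```

Request:
arm_command:
  increments:
    - [[0,0,16.7],[513,-585,70],1]
    - [[0,0,16.7],[513,-585,70],1]
    - [[0,0,16.7],[513,-585,70],1]
    - [[0,0,16.7],[513,-585,70],1]
    - [[0,0,16.7],[513,-585,70],1]

```text
clock: 0.65
position: [357.2, 405.6, 253.5]
ee_rot: [-0.707, 0.008, 0.707, 0.007]
contact_force: [1.2, 1.2, -0.4]
gripper_width: 12.2
```

Request:
arm_command:
  increments:
    - [[0,0,0],[348,-397,47],1]
    - [[0,0,0],[348,-397,47],1]
    - [[0,0,0],[348,-397,47],1]
    - [[0,0,0],[348,-397,47],1]
    - [[0,0,0],[348,-397,47],1]

```text
clock: 1.15
position: [521.2, 218.1, 275.6]
ee_rot: [-0.707, 0.008, 0.707, 0.007]
contact_force: [1.0, 1.0, -0.1]
gripper_width: 0.0
```

Request:
arm_command:
  increments:
    - [[0,0,0],[183,-208,23],1]
    - [[0,0,0],[183,-208,23],1]
    - [[0,0,0],[183,-208,23],1]
    - [[0,0,0],[183,-208,23],1]
    - [[0,0,0],[183,-208,23],1]

```text
clock: 1.65
position: [685.5, 30.8, 295.9]
ee_rot: [-0.707, 0.008, 0.707, 0.007]
contact_force: [1.3, 0.4, -0.4]
gripper_width: -0.1
```

Request:
arm_command:
  increments:
    - [[0,0,0],[20,-22,-10],1]
    - [[0,0,0],[20,-22,-50],1]
    - [[0,0,0],[20,-22,-75],1]
    - [[0,0,0],[20,-22,-75],1]
    - [[0,0,0],[20,-22,-75],1]

```text
clock: 2.15
position: [705.7, 8.7, 221.2]
ee_rot: [-0.707, 0.008, 0.707, 0.006]
contact_force: [0.6, 0.1, 1.0]
gripper_width: 0.0
```

```bash
cat >> h.py <<'E'
def wristgrab(tag):
    s=readout.read_state(); p,d=imaging.get_image("wrist"); cv2.imwrite(f"pics/{tag}.png",p)
    ci=imaging.camera_info("wrist"); f=192/np.tan(np.radians(ci["vfov"]/2))
    v,u=np.mgrid[:384,:512]; x,y=u-ci["cx"],v-ci["cy"]; r=np.hypot(x,y)+1e-9; th=r/f
    C=np.dstack([x/r*np.tan(th)*d,y/r*np.tan(th)*d,d])
    T=ci["T_tool_cam"]; W=(C@T[:3,:3].T+T[:3,3])@R.from_quat(s["ee_rot"]).as_matrix().T+s["position"]
    W[d<=0]=np.nan; return p,W,s
E
python3 - <<'E'
from h import *
p,W,s=wristgrab("w1"); print(s["position"],s["ee_rot"],s["contact_force"])
g=cv2.cvtColor(p,cv2.COLOR_BGR2GRAY); Z=W[...,2]
m=(abs(Z-162)<6); print(m.sum(), np.nanmin(W[m],0),np.nanmax(W[m],0)); np.savez("w1.npz",W=W,p=p)
E
```

```text
[705.72909328   8.65937387 221.21132037] [-0.70665817  0.00820945  0.70748048  0.00618074] [0.5658199  0.12338518 0.95291465]
7189 [ 594.99937205 -136.01175438  156.00151276] [680.5006805   70.22139574 164.41121124]
```

View pics/w1.png

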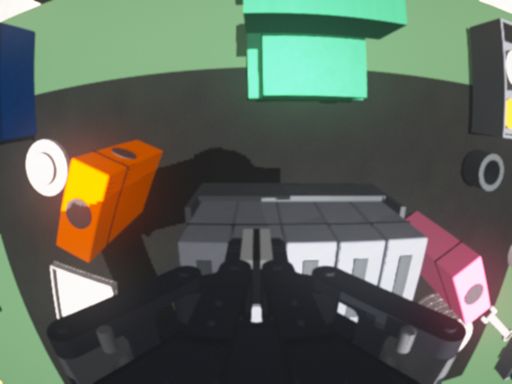

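The wrist view shows the shut fingertips at columns 243–270, behind the second case. The backs of the row lie at rows 200–232. I'll check the seam positions numerically.

```bash
python3 - <<'E'
from h import *
z=np.load("w1.npz"); W,p=z["W"],z["p"]; g=cv2.cvtColor(p,cv2.COLOR_BGR2GRAY).astype(float)
for v in (210,218,226):
    r=g[v,180:430]; b=r-cv2.medianBlur(r.astype(np.uint8)[None],9)[0]
    i=[180+k for k in range(3,247) if b[k]<-5 and b[k]==b[k-3:k+4].min()]
    print(v,[(k,int(b[k-180]),W[v,k].round(1).tolist()) for k in i])
m=(abs(W[...,0]-678)<5)&(W[...,2]>90)&(W[...,2]<150); q=W[m]; print(m.sum(),q[:,1].min(),q[:,1].max(),np.polyfit(q[:,1],q[:,0],1))
E
```

```text
210 [(192, -8, [682.5, 70.8, 94.3]), (193, -8, [681.3, 70.6, 90.9]), (278, -9, [676.5, -13.3, 81.1]), (318, -6, [673.9, -55.2, 76.7]), (319, -6, [675.0, -55.5, 80.0]), (357, -7, [674.5, -96.2, 82.2]), (358, -7, [675.4, -96.3, 84.7]), (396, -9, [676.0, -137.9, 91.0]), (397, -9, [677.1, -137.3, 94.3])]
218 [(234, -7, [677.4, 29.3, 104.3]), (279, -11, [674.9, -12.9, 99.9]), (405, -21, [631.3, -202.6, 1.0])]
226 [(233, -16, [676.7, 29.0, 122.6]), (281, -12, [676.7, -12.7, 124.9]), (328, -13, [674.9, -54.8, 123.8]), (373, -6, [674.4, -96.7, 127.3])]
5710 -144.22605357729523 196.09159741518448 [1.21787810e-02 6.77654435e+02]
```

Request:
arm_command:
  increments:
    - [[0,0,0],[0,-0.7,-40],1]
    - [[0,0,0],[0,-0.7,-70],1]
    - [[0,0,0],[0,-0.7,-88],1]
    - [[0,0,0],[-7,-0.6,-88],1]
    - [[0,0,0],[-13,-0.4,-88],1]

```text
clock: 2.7
position: [694.0, 8.9, 137.1]
ee_rot: [0.709, -0.008, -0.705, -0.006]
contact_force: [1.3, 1.4, -0.1]
gripper_width: -0.0
```

Request:
arm_command:
  increments:
    - [[0,0,0],[-4,0.1,0],1]
    - [[0,0,0],[-8,0.2,0],1]
    - [[0,0,0],[-12,0.3,0],1]
    - [[0,0,0],[-16,0.4,0],1]
    - [[0,0,0],[-20,0.4,0],1]

```text
clock: 3.2
position: [674.8, 9.4, 138.3]
ee_rot: [0.71, -0.007, -0.704, -0.006]
contact_force: [3.6, 0.4, 2.6]
gripper_width: 0.2
```

Request:
arm_command:
  increments:
    - [[0,0,0],[-4,0,-1],1]
    - [[0,0,0],[-8,0,-2],1]
    - [[0,0,0],[-12,0,-2],1]
    - [[0,0,0],[-16,0,-2],1]
    - [[0,0,0],[-20,0,-2],1]

```text
clock: 3.7
position: [654.1, 9.3, 136.0]
ee_rot: [0.71, -0.007, -0.705, -0.006]
contact_force: [1.9, -0.4, 3.2]
gripper_width: -0.2
```

Request:
arm_command:
  increments:
    - [[0,0,0],[-4,0,0],1]
    - [[0,0,0],[-8,0,0],1]
    - [[0,0,0],[-11,0,0],1]
    - [[0,0,0],[-14,0,0],1]
    - [[0,0,0],[-16,0,0],1]

```text
clock: 4.2
position: [637.5, 9.3, 135.8]
ee_rot: [0.709, -0.008, -0.705, -0.006]
contact_force: [1.4, 0.2, 2.1]
gripper_width: -0.1
```

```bash
python3 - <<'E'
from h import *
p,W,s=wristgrab("w2"); print(s["position"],s["contact_force"])
q,d=imaging.get_image("scene"); np.savez("s2.npz",p=q,d=d)
cv2.imwrite("pics/s2.png",np.hstack([cv2.resize(q[90:290,150:390],(480,400)),p[190:384,140:400].repeat(1,0)[:194] if 0 else cv2.resize(p[184:384,150:350],(320,400))]))
E
```

```text
[637.47094882   9.32115716 135.79388303] [1.4436127  0.23783802 2.12412443]
```

View pics/s2.png

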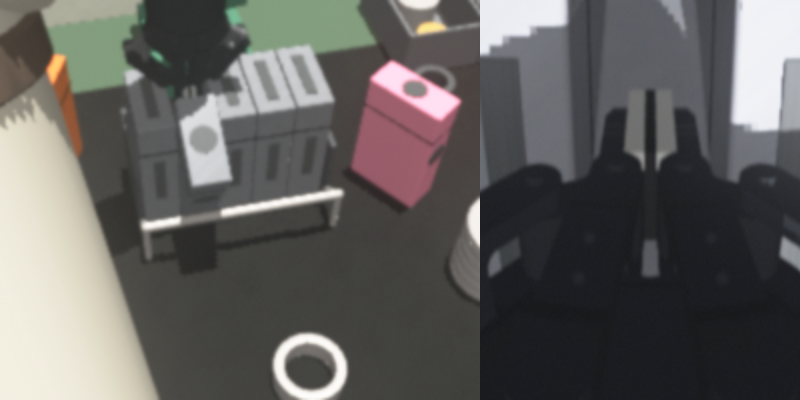

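The round-badge case is tipping alone (badge at about (205,138) in the left crop), and the finger is centred in the slot. I'll carry on past the balance point.

Request:
arm_command:
  increments:
    - [[0,0,0],[-3,0,0],1]
    - [[0,0,0],[-6,0,0],1]
    - [[0,0,0],[-9,0,0],1]
    - [[0,0,0],[-11,0,0],1]
    - [[0,0,0],[-13,0,0],1]

```text
clock: 4.8
position: [623.6, 9.2, 135.2]
ee_rot: [0.709, -0.008, -0.706, -0.006]
contact_force: [-0.3, 0.5, 0.0]
gripper_width: 0.2
```

Request:
arm_command:
  increments:
    - [[0,0,0],[-2,0,0],1]
    - [[0,0,0],[-4,0,0],1]
    - [[0,0,0],[-5,0,0],1]
    - [[0,0,0],[-5,0,0],1]
    - [[0,0,0],[-5,0,0],1]

```text
clock: 5.3
position: [618.6, 9.2, 135.3]
ee_rot: [0.709, -0.008, -0.705, -0.006]
contact_force: [0.5, 0.0, 0.0]
gripper_width: -0.1
```

Request:
arm_command:
  increments:
    - [[0,0,0],[6,0,15],1]
    - [[0,0,0],[8,0,60],1]
    - [[0,0,0],[8,0,110],1]
    - [[0,0,0],[8,0,150],1]
    - [[0,0,0],[-20,0,165],1]

```text
clock: 5.8
position: [602.1, 9.4, 304.6]
ee_rot: [0.712, -0.008, -0.702, -0.006]
contact_force: [-1.3, -0.3, -0.4]
gripper_width: 0.3
```

Request:
arm_command:
  increments:
    - [[0,-8,0],[-50,1,0],0]
    - [[-0.3,-16,0],[-100,3,0],0]
    - [[-0.5,-24,0],[-110,3,0],0]
    - [[-0.6,-32,0],[-110,3,-40],0]
    - [[-0.8,-39,0],[-110,3,-80],0]

```text
clock: 6.3
position: [505.0, -11.6, 285.3]
ee_rot: [0.885, -0.038, -0.464, 0.003]
contact_force: [0.6, -1.4, 1.4]
gripper_width: 72.1
```

```bash
python3 - <<'E'
from h import *
p,W,s=wristgrab("w3"); print(s["position"],s["contact_force"],s["gripper_width"]); M=R.from_quat(s["ee_rot"]).as_matrix(); print(M.round(3))
np.savez("w3.npz",p=p,W=W)
E
```

```text
[505.02399621 -11.61285498 285.27582653] [ 0.64040716 -1.37036897  1.43044502] 72.07535148081644
[[ 0.567 -0.065 -0.821]
 [-0.071 -0.997  0.03 ]
 [-0.821  0.041 -0.57 ]]
```

View pics/w3.png

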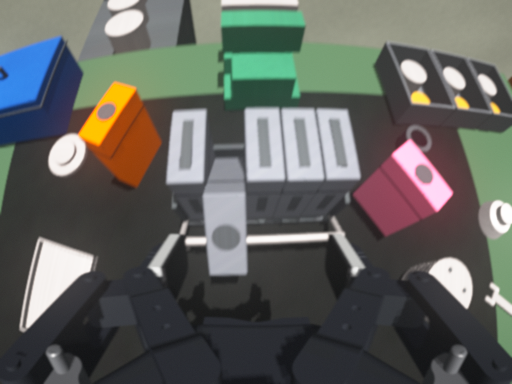

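The case leans on the bar by itself. Its top face spans columns 204–247 and rows 193–275, with the badge at (226,237). The other four cases stand. I'll measure the leaning case now.

```bash
python3 - <<'E'
from h import *
z=np.load("w3.npz"); W,p=z["W"],z["p"]
def plane(q):
    q=q[~np.isnan(q).any(1)]; c=np.median(q,0); q=q[np.linalg.norm(q-c,axis=1)<80]
    for _ in range(3):
        c=q.mean(0); n=np.linalg.svd(q-c)[2][2]; r=abs((q-c)@n); q2=q[r<3]; q=q2
    return c,n*np.sign(n[2]),len(q)
q=W[200:262,210:242].reshape(-1,3); c,n,k=plane(q); print("top plane",c,n,k,"tilt",np.degrees(np.arctan2(-n[0],n[2])))
# all points on this plane inside the region
R0=W[180:285,195:260]; g=p[180:285,195:260].mean(2); d=abs((R0-c)@n)<3
m=d&(g>90)
s=R0[m]; ax=np.array([.9998,-.021,0]); ay=np.array([.021,.9998,0]); ax=ax-n*(ax@n); ax/=np.linalg.norm(ax); ay=np.cross(n,ax)
uv=np.c_[(s-c)@ax,(s-c)@ay].astype(np.float32); r=cv2.minAreaRect(uv); print(r,m.sum()); print("centre",c+r[0][0]*ax+r[0][1]*ay, "ax",ax,"ay",ay)
for v in (205,220,255,268):
    w=np.where(m[v-180])[0]; a,b=R0[v-180,w.min()],R0[v-180,w.max()]; print(v,w.min()+195,w.max()+195,a.round(1),b.round(1),((a+b)/2).round(1))
E
```

```text
top plane [538.9535012   10.3616877  162.32408589] [-0.61966714  0.01114356  0.78478561] 1975 tilt 38.294640541241264
((-7.748008728027344, 0.9143218994140625), (40.68653106689453, 89.16152954101562), 89.9963150024414) 3355
centre [532.8937398   11.41494379 157.5243393 ] ax [ 0.78458375 -0.01795796  0.61976274] ay [0.02099951 0.99977664 0.0023849 ]
205 202 245 [560.8  30.4 179. ] [559.8  -9.4 176. ] [560.3  10.5 177.5]
220 203 245 [549.3  31.  168.3] [547.6  -8.8 167.6] [548.4  11.1 167.9]
255 207 246 [519.   30.8 144.8] [517.4  -8.2 143.5] [518.2  11.3 144.2]
268 208 246 [506.7  31.4 134.5] [505.   -7.5 135. ] [505.9  11.9 134.8]
```

```bash
cat >> h.py <<'E'
def to(tcp,x,y):
    s=readout.read_state(); M=R.from_quat(s["ee_rot"]).as_matrix(); x=np.array(x,float); x/=np.linalg.norm(x); y=np.array(y,float); y-=x*(x@y); y/=np.linalg.norm(y)
    D=np.column_stack([x,y,np.cross(x,y)]); print("turn",R.from_matrix(D@M.T).as_rotvec(degrees=True).round(2),"shift",(np.array(tcp)-s["position"]).round(1),"F",s["contact_force"].round(1),"w",s["gripper_width"].round(1),"t",s["clock"],"pos",s["position"].round(1))
E
python3 -c "
from h import *
to((501.1,12.1,196),(.62,-.013,-.785),(-.021,-.9998,0))"
```

```text
Traceback (most recent call last):
  File "h.py", line 19, in to
    D=np.column_stack([x,y,np.cross(x,y)]); print("turn",R.from_matrix(D@M.T).as_rotvec(degrees=True).round(2),"shift",(np.array(tcp)-s["position"]).round(1),"F",s["contact_force"].round(1),"w",s["gripper_width"].round(1),"t",s["clock"],"pos",s["position"].round(1))
                                                                                                                                                                                                  ^^^^^^^^^^^^^^^^^^^^^^^^
AttributeError: 'float' object has no attribute 'round'
```

```bash
sed -i 's/s\["gripper_width"\].round(1)/round(s["gripper_width"],1)/' h.py
python3 -c "
from h import *
to((501.1,12.1,196),(.62,-.013,-.785),(-.021,-.9998,0))"
```

```text
turn [ 2.58 -3.62  2.55] shift [ -4.4  25.2 -89. ] F [-1.  -1.2 -1.3] w 79.0 t 6.35 pos [505.5 -13.1 285. ]
```

Request:
arm_command:
  increments:
    - [[2.6,-3.6,2.6],[-4.4,25.2,-10],0]
    - [[2.6,-3.6,2.6],[-4.4,25.2,-40],0]
    - [[2.6,-3.6,2.6],[-4.4,25.2,-70],0]
    - [[2.6,-3.6,2.6],[-4.4,25.2,-89],0]
    - [[2.6,-3.6,2.6],[-4.4,25.2,-89],0]

```text
clock: 6.85
position: [495.9, 18.0, 235.4]
ee_rot: [0.888, -0.016, -0.459, -0.002]
contact_force: [0.3, 0.9, 0.2]
gripper_width: 85.5
```

```bash
python3 -c "
from h import *
to((556.9,10.9,125.3),(.62,-.013,-.785),(-.021,-.9998,0))"
```

```text
turn [ 0.61 -3.02  0.54] shift [  61.    -7.1 -110.1] F [0.3 0.9 0.2] w 85.5 t 6.85 pos [495.9  18.  235.4]
```

Request:
arm_command:
  increments:
    - [[0.6,-3.0,0.5],[5,-6,-15],0]
    - [[0.6,-3.0,0.5],[5,-6,-30],0]
    - [[0.6,-3.0,0.5],[5,-6,-39],0]
    - [[0.6,-3.0,0.5],[5,-6,-39],0]
    - [[0.6,-3.0,0.5],[5,-6,-39],0]

```text
clock: 7.35
position: [494.6, 18.5, 235.0]
ee_rot: [0.888, -0.016, -0.459, -0.002]
contact_force: [-0.6, 0.0, -0.8]
gripper_width: 85.2
```

```bash
python3 -c "
from h import *
to((556.9,10.9,125.3),(.62,-.013,-.785),(-.021,-.9998,0)); print(readout.read_state()['joints'])"
```

```text
turn [ 0.62 -3.    0.56] shift [  62.3   -7.6 -109.7] F [-0.6  0.  -0.8] w 85.2 t 7.35 pos [494.6  18.5 235. ]
[ 0.2211256  -0.09837273 -1.02428147  1.2868458  -0.16060596  0.08754016]
```

Joint 5 is at its range end, so the 38° tool tilt isn't reachable here. The pads only need to lie on the case's sides, so I'll grip with a 15° tilt instead. That leaves the gripper body about 12 mm clear of the case's corner.

```bash
python3 -c "
from h import *
to((529.2,11.4,205.6),(.259,-.005,-.966),(-.021,-.9998,0))"
```

```text
turn [ 1.23 20.29  0.42] shift [ 34.6  -7.1 -29.4] F [-0.6  0.  -0.8] w 85.2 t 7.35 pos [494.6  18.5 235. ]
```

Request:
arm_command:
  increments:
    - [[0.4,7,0.1],[12,-7,0],0]
    - [[0.8,14,0.3],[24,-7,0],0]
    - [[1.2,20.3,0.4],[34.6,-7,-10],0]
    - [[1.2,20.3,0.4],[34.6,-7,-25],0]
    - [[1.2,20.3,0.4],[34.6,-7,-29],0]

```text
clock: 7.85
position: [528.1, 10.3, 206.1]
ee_rot: [0.797, -0.011, -0.604, -0.005]
contact_force: [1.0, -3.0, 1.6]
gripper_width: 85.5
```

```bash
python3 - <<'E'
from h import *
p,W,s=wristgrab("w4")
to((552.5,10.9,118.7),(.259,-.005,-.966),(-.021,-.9998,0)); print(readout.read_state()['joints'].round(2))
M=R.from_quat(s["ee_rot"]).as_matrix(); n=np.array([-.62,.011,.785])
m=(abs((W-[532,11.4,157.5])@n)<4)&(abs(W[...,1]-11)<30)&(W[...,0]<575)&(W[...,0]>495)&(p.max(2)>90)
L=(W-s["position"])@M   # tool coords
for v in range(180,330,12):
    w=np.where(m[v])[0]
    if len(w)>15: print(v,w.min(),w.max(),L[v,w.min()].round(1),L[v,w.max()].round(1),W[v,w].mean(0).round(1))
E
```

```text
turn [-0.07  0.58  0.25] shift [ 20.2  -2.3 -87.8] F [6.2 0.7 1.4] w 85.3 t 7.9 pos [532.3  13.2 206.5]
[ 0.39  0.12 -0.51  0.17 -0.69  1.04]
180 222 285 [ 35.5 -20.9 -26.1] [ 33.8  17.7 -26.5] [562.7  10.8 180.8]
192 223 284 [ 38.8 -20.9 -17.5] [ 37.5  17.7 -17.9] [555.5  11.  175.1]
204 224 283 [ 41.8 -20.8  -8.6] [41.4 17.6 -8.8] [547.8  11.3 168.9]
216 225 282 [ 47.5 -21.1   1.8] [45.5 17.6  1. ] [539.5  11.7 163. ]
228 226 281 [ 50.8 -21.   11.9] [50.8 17.6 11.9] [530.7  11.6 156.4]
240 227 280 [ 56.2 -21.2  23.7] [55.8 17.6 23.4] [521.   12.  147.8]
```

View pics/w4.png

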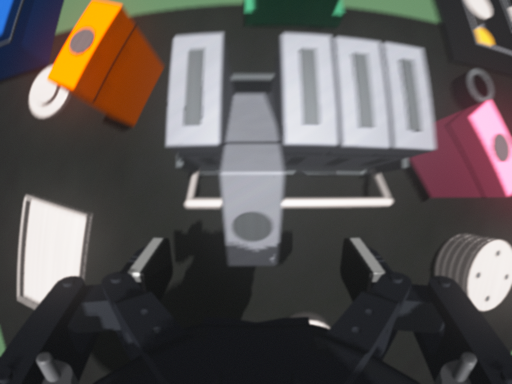

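The wrist view shows the case top at columns 222–285, centred between the open pads (about 155 and 365). The other four cases stand. I'll descend to the grasp.

Request:
arm_command:
  increments:
    - [[0,0.6,0.2],[-1,-2,-4],0]
    - [[0,0.6,0.2],[4,-2,-20],0]
    - [[0,0.6,0.2],[8,-2,-40],0]
    - [[0,0.6,0.2],[11,-2.3,-50],0]
    - [[0,0.6,0.2],[11,-2.3,-50],0]

```text
clock: 8.4
position: [542.4, 10.3, 154.9]
ee_rot: [0.792, -0.009, -0.61, -0.007]
contact_force: [0.0, 0.1, 0.1]
gripper_width: 85.5
```

```bash
python3 -c "
from h import *
to((552.5,11,118.7),(.259,-.005,-.966),(-.021,-.9998,0)); s=readout.read_state(); print(s['joints'].round(2),s['joint_vel'].round(2))"
```

```text
turn [ 0.03 -0.19  0.08] shift [ 10.1   0.7 -36.2] F [0.  0.1 0.1] w 85.5 t 8.4 pos [542.4  10.3 154.9]
[ 0.37  0.2  -0.56  0.18 -0.57  1.04] [ 0.   -0.03  0.03 -0.   -0.02  0.01]
```

Request:
arm_command:
  increments:
    - [[0,-0.2,0.1],[4,0.4,-12],0]
    - [[0,-0.2,0.1],[7,0.7,-24],0]
    - [[0,-0.2,0.1],[10,0.7,-36],0]
    - [[0,-0.2,0.1],[10,0.7,-36],0]
    - [[0,-0.2,0.1],[10,0.7,-36],0]

```text
clock: 8.9
position: [552.8, 11.0, 119.8]
ee_rot: [0.794, -0.008, -0.608, -0.006]
contact_force: [-0.9, -0.9, 0.3]
gripper_width: 85.3
```

```bash
python3 -c "
from h import *
to((552.5,11,118.7),(.259,-.005,-.966),(-.021,-.9998,0))"
```

```text
turn [ 0.03  0.08 -0.03] shift [-0.3 -0.  -1.1] F [-0.9 -0.9  0.3] w 85.3 t 8.9 pos [552.8  11.  119.8]
```

Request:
arm_command:
  increments:
    - [[0,0,0],[0,0,0],0.35]
    - [[0,0,0],[0,0,0],0.4]
    - [[0,0,0],[0,0,0],0.5]
    - [[0,0,0],[0,0,0],0.7]
    - [[0,0,0],[0,0,0],1]

```text
clock: 9.4
position: [553.0, 11.1, 120.5]
ee_rot: [0.794, -0.008, -0.608, -0.006]
contact_force: [-2.4, 0.2, 5.2]
gripper_width: 39.3
```

Request:
arm_command:
  increments:
    - [[0,0,0],[0,0,0],1]
    - [[0,0,0],[0,0,0],1]
    - [[0,0,0],[0,0,0],1]
    - [[0,0,0],[0,0,1],1]
    - [[0,0,0],[-1,0,3],1]

```text
clock: 9.9
position: [551.6, 11.0, 122.4]
ee_rot: [0.794, -0.008, -0.608, -0.006]
contact_force: [2.3, 0.7, -5.4]
gripper_width: 39.7
```

Request:
arm_command:
  increments:
    - [[0,0,0],[-3,0.1,6],1]
    - [[0,0,0],[-7,0.2,13],1]
    - [[0,0,0],[-11,0.3,21],1]
    - [[0,0,0],[-16,0.4,30],1]
    - [[0,0,0],[-21,0.5,40],1]

```text
clock: 10.4
position: [529.5, 11.3, 163.0]
ee_rot: [0.793, -0.008, -0.609, -0.006]
contact_force: [0.9, -0.5, -4.7]
gripper_width: 39.4
```

Request:
arm_command:
  increments:
    - [[0,0,0],[-5,0.1,10],1]
    - [[0,0,0],[-10,0.2,20],1]
    - [[0,0,0],[-15,0.3,30],1]
    - [[0,0,0],[-21,0.4,42],1]
    - [[0,0,0],[-27,0.5,54],1]

```text
clock: 10.9
position: [501.8, 11.8, 217.8]
ee_rot: [0.793, -0.008, -0.609, -0.006]
contact_force: [-0.5, -0.4, -4.5]
gripper_width: 39.4
```

Request:
arm_command:
  increments:
    - [[0,0,0],[-5,0,15],1]
    - [[0,0,0],[-10,0,30],1]
    - [[0,0,0],[-15,0,45],1]
    - [[0,0,0],[-20,0,60],1]
    - [[0,0,0],[-20,0,65],1]

```text
clock: 11.4
position: [481.7, 12.0, 285.1]
ee_rot: [0.794, -0.008, -0.608, -0.007]
contact_force: [0.1, 0.9, -5.4]
gripper_width: 38.9
```

```bash
python3 - <<'E'
from h import *
q,d=imaging.get_image("scene"); t,d2=imaging.get_image("top"); np.savez("s5.npz",p=q,d=d)
cv2.imwrite("pics/s5.png",np.hstack([q[20:300,60:400],t[20:300,60:400]]))
to((480,150,300),(0,0,-1),(-.021,-.9998,0)); print(readout.read_state()['joints'].round(2))
E
```

```text
turn [ 0.26 15.09 -0.  ] shift [ -1.9 138.   16.2] F [ 0.2  0.8 -5.7] w 39.4 t 11.5 pos [481.9  12.  283.8]
[ 0.43 -0.04 -0.46  0.14 -0.91  1.04]
```

View pics/s5.png

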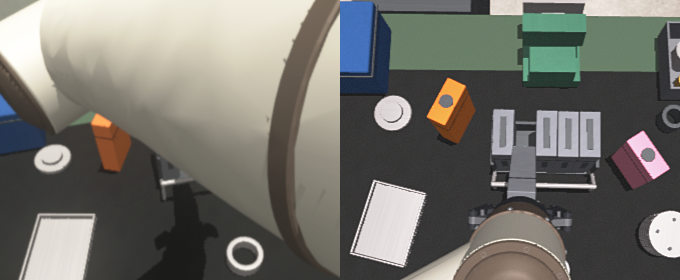

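```bash
cat >> h.py <<'E'
def caseinhand(tag):
    p,W,s=wristgrab(tag); M=R.from_quat(s["ee_rot"]).as_matrix(); L=(W-s["position"])@M
    m=(L[...,0]<40)&(L[...,0]>-75)&(abs(L[...,1])<16)&(L[...,2]<-5)&(L[...,2]>-70)&(p.min(2)>60)
    m=(abs(L[...,1])<16)&(L[...,0]<15)&(L[...,0]>-70)&(abs(L[...,2])<75)&(np.ptp(p.astype(int),axis=2)<25)&(p.max(2)>80)
    q=L[m]; return p,q,s,L,m
E
python3 - <<'E'
from h import *
p,q,s,L,m=caseinhand("w5"); print(len(q), q.min(0),q.max(0),np.median(q,0))
v,u=np.where(m); print(v.min(),v.max(),u.min(),u.max())
o=p.copy(); o[m]=(0,0,255); cv2.imwrite("pics/w5m.png",np.hstack([p[100:384,100:420],o[100:384,100:420]]))
for r in range(v.min(),v.max()+1,10):
    w=u[v==r]
    if len(w)>5: print(r,w.min(),w.max(),np.median(L[r,w],0).round(1))
E
```

```text
14593 [-59.02068509 -15.99895457 -63.16468752] [14.97624561 15.99982864 20.8337542 ] [-46.81823319   0.07828699 -33.99329264]
120 316 205 307
130 224 288 [  5.6   0.1 -58.4]
140 222 289 [ -3.6  -0.1 -54.2]
150 220 292 [-12.6   0.1 -50.6]
160 218 293 [-20.2  -0.1 -47.4]
170 216 295 [-26.8  -0.1 -44.4]
180 214 298 [-33.1   0.1 -41.8]
190 212 299 [-38.6  -0.  -39.3]
200 210 301 [-43.8  -0.  -37.1]
210 208 302 [-48.4  -0.2 -35. ]
220 206 305 [-52.9  -0.2 -33.1]
230 206 306 [-56.7   0.2 -31.2]
240 206 305 [-56.5   0.  -27.7]
250 208 304 [-54.5   0.2 -23.1]
260 209 302 [-52.4  -0.  -18.2]
270 211 299 [-50.2  -0.2 -12.9]
280 213 298 [-47.6  -0.   -7.1]
290 215 296 [-44.7  -0.1  -0.5]
300 218 294 [-41.9   0.1   6.5]
310 220 292 [-38.    0.2  14.9]
```

View pics/w5m.png

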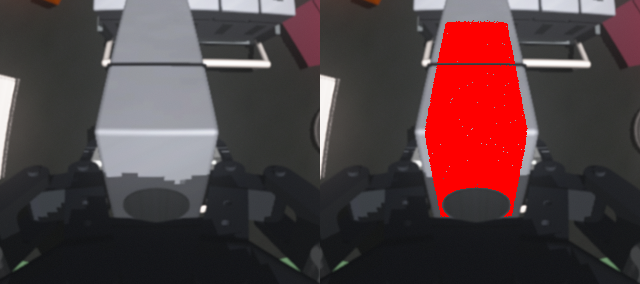

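```bash
python3 -c "
from h import *
to((461.4,308.6,240),(-.387,.097,-.917),(-.2436,-.970,0))"
```

```text
turn [  5.11  38.22 -12.39] shift [-20.1 296.8 -42.7] F [-0.4 -0.1 -6.6] w 39.5 t 11.55 pos [481.5  11.8 282.7]
```

Request:
arm_command:
  increments:
    - [[0.3,1.9,-0.6],[-1,10,0],1]
    - [[0.8,5.7,-1.9],[-3,35,0],1]
    - [[1.3,9.6,-3.1],[-6,70,0],1]
    - [[1.9,14.4,-4.7],[-8,110,0],1]
    - [[2.6,19.1,-6.2],[-10,150,-5],1]

```text
clock: 12.05
position: [472.0, 163.6, 277.6]
ee_rot: [-0.679, 0.038, 0.731, 0.056]
contact_force: [0.7, 0.8, -5.3]
gripper_width: 39.3
```

Request:
arm_command:
  increments:
    - [[0.6,4.8,-1.5],[-2,40,-5],1]
    - [[1.2,9.6,-3.1],[-5,75,-10],1]
    - [[1.9,14.3,-4.6],[-8,110,-20],1]
    - [[2.5,19.1,-6.2],[-10,135,-30],1]
    - [[2.5,19.1,-6.2],[-10,146,-35],1]

```text
clock: 12.55
position: [463.4, 311.4, 238.1]
ee_rot: [-0.542, 0.069, 0.831, 0.103]
contact_force: [0.4, -0.9, -6.6]
gripper_width: 39.4
```

```bash
python3 - <<'E'
from h import *
to((461.4,308.6,117),(-.387,.097,-.917),(-.2436,-.970,0))
p,q,s,L,m=caseinhand("w6"); v,u=np.where(m)
for r in range(130,316,20):
    w=u[v==r]
    if len(w)>5: print(r,w.min(),w.max(),np.median(L[r,w],0).round(1))
to((461.4,308.6,117),(-.387,.097,-.917),(-.2436,-.970,0))
W=L@R.from_quat(s["ee_rot"]).as_matrix().T+s["position"]
h=cv2.cvtColor(p,cv2.COLOR_BGR2HSV); t=(W[...,2]<26)&(W[...,2]>-6)&(h[...,1]<60)&(h[...,2]>110)&(abs(W[...,1]-307)<110)&(abs(W[...,0]-468)<130)
print("tray",t.sum(),rect(W[t])); cv2.imwrite("pics/w6.png",p)
E
```

```text
turn [ 0.09 -0.26  0.18] shift [  -2.    -2.8 -121.1] F [ 0.4 -0.9 -6.6] w 39.4 t 12.55 pos [463.4 311.4 238.1]
130 224 287 [  5.5   0.  -58.7]
150 219 291 [-12.7  -0.1 -51. ]
170 216 295 [-26.8   0.1 -44.8]
190 212 298 [-38.5  -0.2 -39.7]
210 208 302 [-48.2   0.  -35.4]
230 205 305 [-56.2   0.2 -31.5]
250 207 303 [-54.1   0.  -23.4]
270 211 299 [-49.8   0.  -13.3]
290 215 295 [-44.7  -0.   -1.1]
310 219 291 [-39.2  -0.   13.2]
turn [ 0.08 -0.17  0.1 ] shift [  -1.4   -3.3 -121.2] F [ 0.3  1.6 -6.3] w 39.5 t 12.6 pos [462.8 311.9 238.2]
tray 12404 (array([462.7, 288.8]), array([167.2, 188.5]), 74.82)
```

View pics/w6.png

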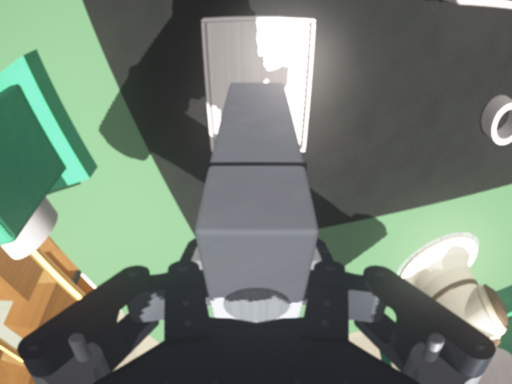

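The wrist view shows the case unchanged in the grip and lined up with the tray (tray at columns 203–315, case back at 228–290). I'll check the tray's far and side walls from here.

```bash
python3 - <<'E'
from h import *
p,q,s,L,m=caseinhand("w7"); W=L@R.from_quat(s["ee_rot"]).as_matrix().T+s["position"]
a=np.radians(-14.1); ex=np.array([np.cos(a),np.sin(a),0]); ey=np.array([-np.sin(a),np.cos(a),0]); C=np.array([468,307,0])
for v,u in [(16,258),(18,258),(20,258),(22,230),(22,290)]: print(v,u,W[v,u].round(1),((W[v,u]-C)@ex).round(1))
for v in (40,60,80):
    g=np.linalg.norm(np.diff(p[v].astype(int),axis=0),axis=1); w=[k for k in range(190,330) if g[k]>40]
    for k in (w[0],w[-1]+1): print(v,k,W[v,k].round(1),"ty",((W[v,k]-C)@ey).round(1))
E
```

```text
16 258 [549.4 287.3  13.3] 83.8
18 258 [547.7 287.7  17.8] 82.0
20 258 [545.7 288.2  19. ] 79.9
22 230 [549.8 318.4   3.2] 76.5
22 290 [534.2 255.2   3.7] 76.8
40 201 [538.7 355.8   0. ] ty 64.6
40 317 [5.073e+02 2.293e+02 4.000e-01] ty -65.8
60 203 [515. 361.   0.] ty 63.8
60 316 [4.837e+02 2.346e+02 3.000e-01] ty -66.4
80 204 [ 4.909e+02  3.677e+02 -3.000e-01] ty 64.4
80 314 [459.8 241.3   1.3] ty -65.7
```

Request:
arm_command:
  increments:
    - [[0,-0.2,0.1],[-1.4,-3.5,-15],1]
    - [[0,-0.2,0.1],[-1.4,-3.5,-40],1]
    - [[0,-0.2,0.1],[-1.4,-3.5,-65],1]
    - [[0,-0.2,0.1],[-1.4,-3.5,-85],1]
    - [[0,-0.2,0.1],[-1.4,-3.5,-95],1]

```text
clock: 13.15
position: [460.5, 305.4, 144.0]
ee_rot: [-0.545, 0.069, 0.829, 0.101]
contact_force: [-0.6, -0.3, -5.4]
gripper_width: 39.1
```

Request:
arm_command:
  increments:
    - [[0,0,0],[0,0,-5],1]
    - [[0,0,0],[0,0,-10],1]
    - [[0,0,0],[0,0,-14],1]
    - [[0,0,0],[0,0,-17],1]
    - [[0,0,0],[0,0,-19],1]

```text
clock: 13.65
position: [460.7, 305.5, 125.2]
ee_rot: [-0.545, 0.068, 0.829, 0.101]
contact_force: [0.6, 0.4, -4.2]
gripper_width: 39.5
```

```bash
python3 -c "
from h import *
to((461.4,308.6,113.8),(-.387,.097,-.917),(-.2436,-.970,0))"
```

```text
turn [ 0.2   0.15 -0.06] shift [  0.7   3.1 -11.4] F [ 0.6  0.4 -4.2] w 39.5 t 13.65 pos [460.7 305.5 125.2]
```

Request:
arm_command:
  increments:
    - [[0.2,0.1,0],[0.7,3,-2],1]
    - [[0.2,0.1,0],[0.7,3,-4],1]
    - [[0.2,0.1,0],[0.7,3,-6],1]
    - [[0.2,0.1,0],[0.7,3,-7.5],1]
    - [[0.2,0.1,0],[0.7,3,-8.5],1]

```text
clock: 14.15
position: [461.4, 308.4, 116.5]
ee_rot: [-0.544, 0.067, 0.83, 0.102]
contact_force: [1.0, -0.7, -5.5]
gripper_width: 39.5
```

Request:
arm_command:
  increments:
    - [[0,0,0],[0,0,-0.5],1]
    - [[0,0,0],[0,0,-1],1]
    - [[0,0,0],[0,0,-1.5],1]
    - [[0,0,0],[0,0,-2],1]
    - [[0,0,0],[0,0,-2],1]

```text
clock: 14.65
position: [461.3, 308.4, 114.5]
ee_rot: [-0.544, 0.067, 0.83, 0.102]
contact_force: [0.0, -0.8, -6.9]
gripper_width: 39.1
```

Request:
arm_command:
  increments:
    - [[0,0,0],[0,0,-0.4],1]
    - [[0,0,0],[0,0,-0.8],1]
    - [[0,0,0],[0,0,-1.2],1]
    - [[0,0,0],[0,0,-1.6],1]
    - [[0,0,0],[0,0,-1.6],1]

```text
clock: 15.15
position: [461.3, 308.4, 113.4]
ee_rot: [-0.544, 0.067, 0.83, 0.102]
contact_force: [-0.9, -1.1, -3.0]
gripper_width: 39.2
```

Request:
arm_command:
  increments:
    - [[0,0,0],[0,0,-0.3],1]
    - [[0,0,0],[0,0,-0.6],1]
    - [[0,0,0],[0,0,-0.9],1]
    - [[0,0,0],[0,0,-0.9],1]
    - [[0,0,0],[0,0,-0.9],1]

```text
clock: 15.65
position: [461.3, 308.4, 113.3]
ee_rot: [-0.544, 0.067, 0.83, 0.102]
contact_force: [-2.3, -0.3, 3.5]
gripper_width: 39.3
```

It's seated: the force went from −6 N to +3.5 N and the descent stopped. Releasing.

Request:
arm_command:
  increments:
    - [[0,0,0],[0,0,0],0.5]
    - [[0,0,0],[0,0,0],0.4]
    - [[0,0,0],[0,0,0],0.2]
    - [[0,0,0],[0,0,0],0]
    - [[0,0,0],[0,0,0],0]

```text
clock: 16.15
position: [461.4, 308.4, 113.2]
ee_rot: [-0.544, 0.067, 0.83, 0.102]
contact_force: [-0.5, 0.2, 0.0]
gripper_width: 85.2
```

```bash
python3 - <<'E'
from h import *
p,q,s,L,m=caseinhand("w8"); v,u=np.where(m); print(s["position"],s["contact_force"],s["gripper_width"])
for r in range(130,316,20):
    w=u[v==r]
    if len(w)>5: print(r,w.min(),w.max(),np.median(L[r,w],0).round(1))
E
```

```text
[461.37740822 308.44718484 113.15630575] [-0.4934413   0.2330294   0.00744225] 85.18616340068643
130 224 287 [  6.    0.  -58.7]
150 220 291 [-12.2   0.3 -51. ]
170 215 295 [-26.4  -0.3 -44.7]
190 212 298 [-38.1  -0.2 -39.6]
210 208 302 [-47.9  -0.3 -35.3]
230 205 306 [-56.2   0.2 -31.5]
250 207 303 [-54.4   0.  -23.6]
270 210 299 [-49.9  -0.2 -13.3]
290 214 296 [-44.9  -0.   -1.2]
310 219 291 [-39.5  -0.   12.9]
```

Request:
arm_command:
  increments:
    - [[0,0,0],[4,-1,9],0]
    - [[0,0,0],[12,-3,28],0]
    - [[0,0,0],[25,-6,60],0]
    - [[0,0,0],[40,-10,95],0]
    - [[0,0,0],[56,-14,135],0]

```text
clock: 16.7
position: [517.6, 293.9, 249.8]
ee_rot: [-0.544, 0.067, 0.83, 0.102]
contact_force: [0.9, -0.2, -0.2]
gripper_width: 85.3
```

Request:
arm_command:
  increments:
    - [[0,0,0],[0,0,40],0]
    - [[0,-8,0],[0,30,60],0]
    - [[0,-16,0],[-30,80,60],0]
    - [[0,-24,0],[-60,130,60],0]
    - [[0,-24,0],[-90,180,60],0]

```text
clock: 17.2
position: [436.0, 451.2, 309.9]
ee_rot: [0.705, -0.044, -0.699, -0.112]
contact_force: [1.1, 0.0, -0.2]
gripper_width: 85.3
```

Request:
arm_command:
  increments:
    - [[0,0,0],[-30,50,0],0]
    - [[0,0,0],[-60,90,0],0]
    - [[0,0,0],[-80,120,0],0]
    - [[0,0,0],[-80,120,0],0]
    - [[0,0,0],[-80,120,0],0]

```text
clock: 17.7
position: [355.2, 571.9, 310.0]
ee_rot: [0.705, -0.044, -0.699, -0.111]
contact_force: [-0.1, -0.3, 0.1]
gripper_width: 85.4
```

```bash
python3 - <<'E'
from h import *
p,d=imaging.get_image("top"); q,_=imaging.get_image("scene"); W=world("top",d,imaging.camera_info("top")); s=readout.read_state(); print(s["clock"],s["position"],s["contact_force"])
Z=W[...,2]; h=cv2.cvtColor(p,cv2.COLOR_BGR2HSV)
def rp(m,n):
    m=cv2.morphologyEx(m.astype(np.uint8),cv2.MORPH_OPEN,np.ones((3,3))); k,l,st,ce=cv2.connectedComponentsWithStats(m)
    for i in range(1,k):
        if st[i,4]>150: print(n,rect(W[l==i]),np.median(W[l==i][:,2]).round(1),st[i])
rp((abs(Z-162)<8)&(h[...,1]<80)&(abs(W[...,1]+31)<150),"row"); rp((abs(Z-154)<7)&(h[...,1]<80)&(W[...,1]>200)&(W[...,0]>380)&(W[...,0]<560),"case")
cv2.imwrite("pics/end.png",np.hstack([q[60:384,40:400],p[60:384,40:400]]))
E
```

```text
17.8 [356.53467084 570.64143046 310.48688944] [-0.21589372  0.27319251 -0.13404333]
row (array([632.9,  51.3]), array([40. , 90.3]), 88.83) 160.9 [211 129  23  47 983]
row (array([630.1, -72.7]), array([121.8,  90.7]), 88.48) 160.8 [ 255  130   65   48 2909]
case (array([466.1, 306.4]), array([40.7, 90.1]), 76.04) 152.9 [  65  215   36   52 1107]
```

View pics/end.png

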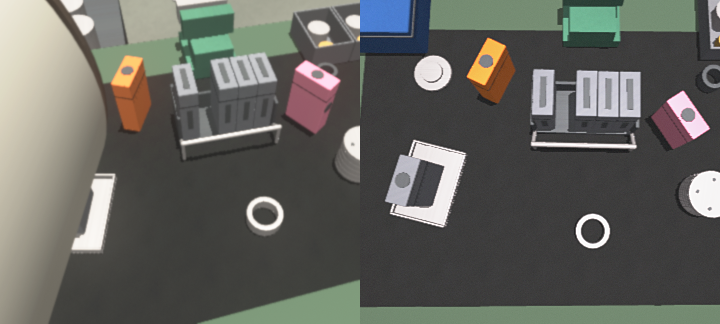

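The round-badge case stands upright in the tray at (466,306), top at 153 mm. The other four stand in their places, and the robot is clear.

```bash
python3 -c "
from bench import arm; print(arm.job_done())"
```

```text
the job is handed in; nothing more can be done
None
```

The round-badge case is out of the rack and standing upright in the tray. The job was handed in at about 17.8 s of the 67 s allowed.

I tipped the case forward with the shut fingers behind its top until it dropped onto the rest bar (measured lean about 38°). I let go, gripped it across its 40 mm sides and pulled it free. I then set it down slowly, released it and backed the arm clear.

**Final checks:**
- **Wanted case:** its centre is at (466, 306), with the tray centre measured at (468, 307). It is within about 0.2° of the tray's direction. Its top reads 153 mm, against 154 mm expected for an upright case on the tray floor. It did not move when released.
- **Other four cases:** all are standing, and their tops read 161 mm, as before. The left one is still where it started; the other three read within about 1–1.5 mm, which is within the camera accuracy.
- **Forces:** readings between moves stayed below about 9 N, and the robot touched nothing at the end.

**What did not go to plan:** I first tried to tilt the tool the full 38° to match the leaning case, but joint 5 reached the end of its range. I gripped with a 15° tool tilt instead. The arm also strayed about 25 mm sideways in free space during that attempt, which I corrected before the grasp.

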